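Take the inlaid tasting slate out of the cheese block and set it in its counter holder

ROBOT

A 6-joint arm with a two-finger parallel gripper is mounted at the origin on the work surface. World frame = base frame: x ahead of the robot, y to its left, z up, the work surface at z = 0. Lengths are in mm, angles in rad, forces in N, time in s.
With the tool pointing down it reaches from about 400 to 825 mm from the base axis. Payload 7 kg.
Tool frame: the origin (TCP) lies at the very end of the fingers, on their centre line; the grasp point (between the pads) lies 19 mm behind it; z points along the fingers, y is the direction in which the jaws open and shut (so a half turn about z gives the same grasp; the last joint's range is limited). The gripper opens to 88 mm and grips with 3 to 60 N. Pads are 19 mm wide; open, the fingers measure 130 mm over their backs; the gripper's body (78 mm by 193 mm) begins 47 mm behind the grasp point.
Start: joints at [-0.856, 0.359, 0.012, 0, -1.224, -0.288], TCP at [279.395, -614.438, 226.561] pointing down, gripper open.
Joint ranges: [-3.07, 3.07], [-1.43, 2.12], [-1.02, 1.25], [-3.03, 1.67], [-3.05, -0], [-3.03, 3.03]. Speed limits (rad/s): [2.39, 2.39, 3.01, 3.14, 3.14, 3.14].

INTERFACE

Orientations are given as a unit quaternion [x, y, z, w].
In Python, from plant import bot gives the robot as it stands. Calls block until the motion is done:
- bot.move_ptp(position, orientation): joint-space move of the TCP to a pose.
- bot.line_to(position, velocity=150, ori=None): straight line of the TCP; ori=None keeps the orientation; velocity is the mean speed in mm/s.
- bot.move_joints(angles): joint-space move.
- bot.move_gripper(opening, force=None): finger opening in mm; force is the grip in N (None keeps the last); returns when the fingers have stopped.
- bot.pause(seconds).
- bot.solve_ik(position, orientation): joint angles nearest the present ones, or None.
- bot.read_state(): the state.
- bot.camera(name): name is "scene" or "top" or "wrist"; returns the picture (400x640x3 uint8, red, green, blue); there is no depth.
- bot.get_calibration(name): a dict with "fx", "fy", "cx", "cy" (pixels), "view" (4x4, takes a point from world to camera coordinates); the wrist camera has in their place "T_tool_cam" (4x4, takes a point from camera to tool coordinates, whose origin is the TCP and whose axes are the flange's). Camera axes: x right, y up, looking along -z (the intrinsics and any distortion apply to the point x, -y, -z); pixel columns grow to the right and rows downward; lengths in mm; the calibration is good to about 2 mm. A picture is of the moment at which its call begins: read the wrist's pose just before it. get_calibration takes no time and is no camera call.
A pose or a line that the arm cannot do raises bot.Unreachable and nothing moves.
- bot.close_job(): hands the job in, once; it reports no verdict.
The state is a dict: "t": time; "joint_pos": joint angles; "qvel": joint speeds; "tau": joint torques, N m; "tcp_pos": TCP position; "eef_rot": TCP orientation; "contact_force": force on the tool from outside, world axes, zero at the start; "moment": the same for the moment, N m; "width": finger opening in mm.
Only numpy, scipy, OpenCV 4.12 (cv2) and the standard library are available. Lean on these libraries where they do the work, as an engineer would, in place of code of your own. Each camera call takes 0.05 s, during which the arm holds its last target. There are 200 camera calls.

TASK

The thin tasting slate lies flush in the recess of the beech cheese block: press on it from above and slide it out over the block's open front edge until its metal-banded end hangs well clear, then pinch it there across its width. Put it down on the narrow cork-topped rest and let go, take it again by its middle, and lower it (do not drop it) into the blue holder so that it lies flat on both end seats; then let go. The slate must never fall to the table, and the cheeses, jar, bowl, weight and knife must stay where they are.

Things in the scene. Friction and masses are not known exactly. Their poses are not given: they have to be found in the camera images.
- slate_center (a point): Centre (half-way up) of the loose slate: dark grey plate 180 mm long (its x), 58 wide (y), 5 thick (z, up), 150-240 g, rough on top, smooth beneath, with a bright, heavy metal band over the last 30 mm of its -x end. Balance point 18 mm from the centre towards the band: it tips off an edge beyond about 72 mm of overhang. It starts flat in the recess, flush with the block's top: no grip on its sides there.
- block_edge (a point): Middle of the open front edge of the fixed beech block, at recess-floor height (45 mm; block top 50 mm). Block 215 mm long (its x), 150 wide; it extends to +x from here; -x points out over the edge, free down to the table. Recess 63 wide, 5 deep, 195 long, open only here. The slate's band end starts 2 to 8 mm behind the edge. The recess is waxed: a fingertip pressed on the slate's rough top drags it.
- rest_top (a point): Centre of the flat cork top of the fixed narrow rest, 60 mm above the table. The top is 100 mm long (its x) and 30 mm wide (its y), so a slate laid along it sticks out on both sides and can be taken there by its middle. Dark wood, foot 130 x 90 mm, 10 mm tall.
- holder_seat (a point): Centre of the fixed blue holder, at the height of its two wooden seats (45 mm). The slate lies along its x, either way round. Two end pockets, open towards the middle: inside 194 mm from end wall to end wall, 72 mm wide, walls 8 mm thick, up to 70 mm above the table. Between the pockets the middle 80 mm (along x) is open down to an 8 mm base: only there do fingers fit beside the slate.
- goat_mid (a point): Centre (half-way up) of a bystander: small round white goat cheese, 56 mm across, 24 mm tall. Leave it alone.
- baton_mid (a point): Centre (half-way up) of a bystander: stick of yellow cheese with a brown rind, 30 x 85 mm, 28 mm tall. Leave it alone.
- washed_mid (a point): Centre (half-way up) of a bystander: small round orange cheese, 66 mm across, 26 mm tall. Leave it alone.
- honey_mid (a point): Centre (half-way up) of a bystander: amber honey jar with a brass cap, 60 mm across, 85 mm tall. Leave it alone.
- dish_mid (a point): Centre (half-way up) of a bystander: white china bowl, 90 mm across, 40 mm tall. Leave it alone.
- weight_mid (a point): Centre (half-way up) of a bystander: brass scale weight, 36 mm across, 40 mm tall. Leave it alone.
- knife: A bystander: flat 200 mm cheese spatula lying on the table, origin under its middle. Leave it alone.
Things that resemble listed ones, but are neither listed nor needed, are in the scene too. Of the things shaped like the part that bears rest_top, the dark wooden one is meant.

How it is judged:
By the outcome, as a careful person would: the job done as asked, in the order asked, and still so for the second after the job is handed in, with the robot touching nothing.
It also fails if it takes over 72 s, if anything falls off the work surface, if the arm or the gripper's body presses on something with over 40 N, if the wrist force passes 120 N, or if a joint passes its speed limit or range.

## Working session

There is one attempt and no reset: what is moved stays moved. The work goes in short steps, each a Python script; the robot and the scene stay as the last script left them, time stands still between calls to the robot, and variables do not carry over. Pictures are saved under pics/ and viewed, about 8 in all and at most 12, crops included, and the job is handed in when it is done.

```bash
ls; mkdir -p pics; python3 - <<'E'
from plant import bot
import cv2
for n in("top","scene"):
    im=bot.camera(n); cv2.imwrite(f"pics/{n}0.png",im[:,:,::-1])
    print(n,bot.get_calibration(n))
print(bot.get_calibration("wrist")); s=bot.read_state(); print(s)
E
```

```text
pics
top {'fx': 482.82646814133017, 'fy': 482.82646814133017, 'cx': 313.4849280880042, 'cy': 194.70268324679003, 'view': array([[ 3.43575533e-03, -9.99990513e-01, -2.67764443e-03,
        -3.42800856e+01],
       [ 9.98209939e-01,  3.26973285e-03,  5.97178957e-02,
        -5.75968071e+02],
       [-5.97085740e-02, -2.87802736e-03,  9.98211703e-01,
        -1.33051178e+03],
       [ 0.00000000e+00,  0.00000000e+00,  0.00000000e+00,
         1.00000000e+00]])}
scene {'fx': 489.999198100423, 'fy': 489.999198100423, 'cx': 330.86028702889763, 'cy': 198.47510304687032, 'view': array([[-7.34761364e-01,  6.78315013e-01, -3.80536789e-03,
         4.39499846e+02],
       [-4.21225828e-01, -4.51866777e-01,  7.86374731e-01,
         1.81955054e+02],
       [ 5.31690267e-01,  5.79400689e-01,  6.17738053e-01,
        -1.61569132e+03],
       [ 0.00000000e+00,  0.00000000e+00,  0.00000000e+00,
         1.00000000e+00]])}
{'fx': 351.532851077459, 'fy': 351.532851077459, 'cx': 324.31475626993114, 'cy': 199.63605585088524, 'T_tool_cam': array([[ 5.83754162e-05,  9.55826375e-01,  2.93931860e-01,
      
[... 248 characters left out ...]

         1.00000000e+00]])}
{'t': 0.1, 'joint_pos': array([-8.55885579e-01,  3.59318463e-01,  1.11841682e-02, -2.56235813e-04,
       -1.22412697e+00, -2.88085416e-01]), 'qvel': array([-0.00072505, -0.00268182,  0.0025119 ,  0.00075977,  0.000512  ,
        0.00013064]), 'tau': array([-8.96872316e-04, -5.84164560e+01,  2.93754548e+01,  7.01555416e+00,
        1.01893200e-02, -3.00874956e-05]), 'tcp_pos': array([ 279.21609638, -614.07886662,  225.73840835]), 'eef_rot': array([-2.11753685e-01,  9.77322785e-01,  7.00186148e-04, -2.46495729e-04]), 'contact_force': array([ 0.2804993 , -0.25264684, -0.2587249 ]), 'moment': array([-0.00599254,  0.00887332,  0.05778275]), 'width': 87.6491400003369}
```

View pics/top0.png

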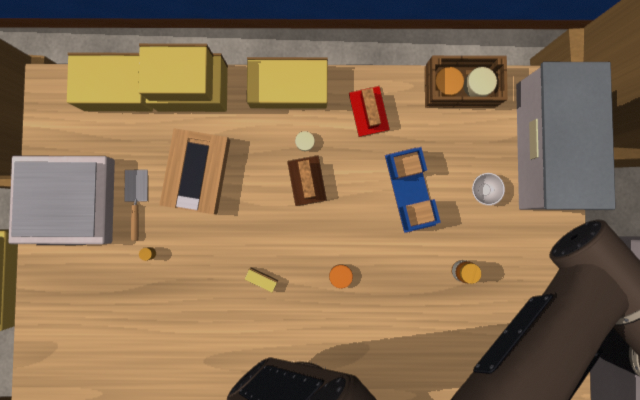

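View pics/scene0.png

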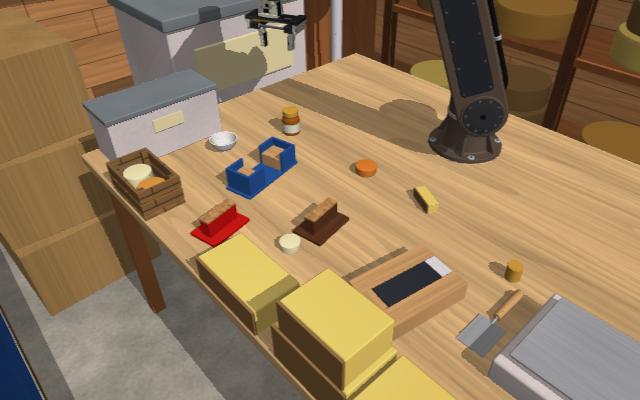

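The top view shows the block at (195,172) with the slate at (194,175) and its band at (188,203), nearest the robot. There are two rests: dark wood at (307,180) and red at (369,110). The dark wooden one is meant, as the task says. The blue holder is at (413,190). I'll enlarge this area to confirm.

```bash
python3 - <<'E'
import cv2
im=cv2.imread("pics/top0.png")[110:250,155:455]
cv2.imwrite("pics/crop1.png",cv2.resize(im[:, :],None,fx=2.66,fy=2.66,interpolation=cv2.INTER_CUBIC))
E
cat > h.py <<'E'
import numpy as np, cv2
from plant import bot
from scipy.spatial.transform import Rotation as R
def campose(name,s=None):
    c=bot.get_calibration(name)
    if name=="wrist":
        T=np.eye(4);T[:3,:3]=R.from_quat(s["eef_rot"]).as_matrix();T[:3,3]=s["tcp_pos"]
        M=T@c["T_tool_cam"]
    else: M=np.linalg.inv(c["view"])
    return c,M
def pix2w(name,uv,z,s=None):
    c,M=campose(name,s); out=[]
    for u,v in np.atleast_2d(uv):
        d=M[:3,:3]@np.array([(u-c["cx"])/c["fx"],-(v-c["cy"])/c["fy"],-1])
        o=M[:3,3]; out.append(o+d*(z-o[2])/d[2])
    return np.array(out)
def w2pix(name,P,s=None):
    c,M=campose(name,s); out=[]
    for p in np.atleast_2d(P):
        q=np.linalg.inv(M)@np.r_[p,1]
        out.append([c["cx"]-c["fx"]*q[0]/q[2],c["cy"]+c["fy"]*q[1]/q[2]])
    return np.array(out)
def down(yaw):  # tool z down, tool y axis along world direction yaw
    y=np.array([np.cos(yaw),np.sin(yaw),0]);z=np.array([0,0,-1.]);x=np.cross(y,z)
    return R.from_matrix(np.c_[x,y,z]).as_quat()
def shot(fn):
    s=bot.read_state(); im=bot.camera("wrist")[:,:,::-1].copy(); cv2.imwrite(fn,im); return s,im
def F():
    s=bot.read_state(); return np.round(s["contact_force"],1),np.round(s["tcp_pos"],1),round(float(s["width"]),1),round(s["t"],2)
E
```

```text
(no output)
```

View pics/crop1.png

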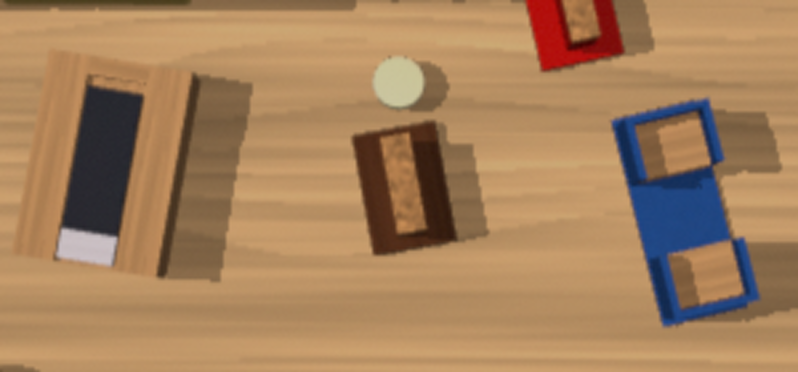

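```bash
python3 - <<'E'
from h import *
np.set_printoptions(precision=1,suppress=True)
def m(n,c,z):
    P=pix2w("top",[(155+(x+.5)/2.66-.5,110+(y+.5)/2.66-.5) for x,y in c],z)[:,:2]
    # order far-left,far-right,near-right,near-left
    C=P.mean(0); d=(P[0]+P[1]-P[2]-P[3])/2; w=(P[0]+P[3]-P[1]-P[2])/2
    print(n,C,"len",np.hypot(*d),"wid",np.hypot(*w),"yaw",np.degrees(np.arctan2(d[1],d[0])),np.degrees(np.arctan2(w[1],w[0]))-90, "r",np.hypot(*C))
m("slate",[(91,85),(145,93),(115,265),(57,259)],50)
m("blocktop",[(52,50),(195,72),(158,276),(15,252)],50)
m("rest",[(380,136),(410,131),(427,232),(398,237)],60)
m("holder",[(612,121),(708,99),(758,298),(665,325)],70)
for n,u in dict(goat=(305,141),wash=(341,276),baton=(262,280),weight=(147,254),knife=(137,200),bowl=(488,189)).items(): print(n,pix2w("top",u,30)[0])
E
```

```text
slate [625.5 296.7] len 180.91772029206538 wid 58.094207857821004 yaw -9.419118927311068 -6.963670371078891 r 692.2817552060342
blocktop [639.1 293.9] len 212.45438546707123 wid 149.2843330718503 yaw -9.271528839608695 -8.968805245192911 r 703.3805379032045
rest [616.6 -13.3] len 104.7471230522252 wid 30.458360065234654 yaw 10.038872322219804 9.838806466082957 r 616.6946159341169
holder [ 589.8 -297.9] len 209.5991087260805 wid 98.69352881875375 yaw 13.832304474674139 14.704707623884687 r 660.7762276701596
goat [725.   -8.3  30. ]
wash [ 352.7 -108.4   30. ]
baton [341.  107.7  30. ]
weight [410.6 424.4  30. ]
knife [559.  455.6  30. ]
bowl [ 592.7 -514.7   30. ]
```

```bash
python3 - <<'E'
from h import *
import pickle
S={}
for n,x,y,yaw in (("holder",590,-298,14.3),("rest",617,-13,9.9),("block",560,307,-9.1)):
    bot.move_ptp([x,y,190],down(np.radians(90+yaw))); bot.pause(.3)
    S[n],im=shot(f"pics/w_{n}.png"); print(n,F(),np.round(S[n]["joint_pos"],2))
pickle.dump(S,open("S.pkl","wb"))
a=[cv2.imread(f"pics/w_{n}.png") for n in ("holder","rest","block")]
cv2.imwrite("pics/pair.png",np.vstack([x[0:400] for x in a[:1]]))
E
```

```text
holder (array([ 0.1,  0.1, -1. ]), array([ 589.8, -298.5,  190. ]), 87.7, 2.08) [-0.17  0.36 -0.07 -0.   -1.14 -1.15]
rest (array([-0.7,  0.1,  0.6]), array([617. , -13.8, 189.9]), 87.9, 3.54) [ 0.29  0.29 -0.17 -0.   -1.11 -1.69]
block (array([-0.3,  0.5,  0.5]), array([560.3, 306.4, 190.1]), 87.6, 5.12) [ 0.81  0.32 -0.12  0.   -1.12 -2.54]
```

View pics/w_holder.png

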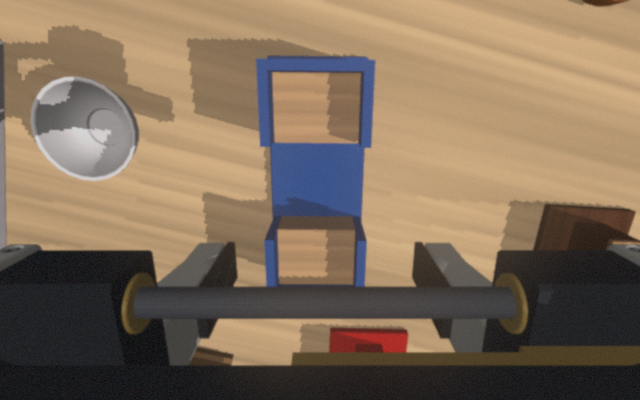

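View pics/w_rest.png

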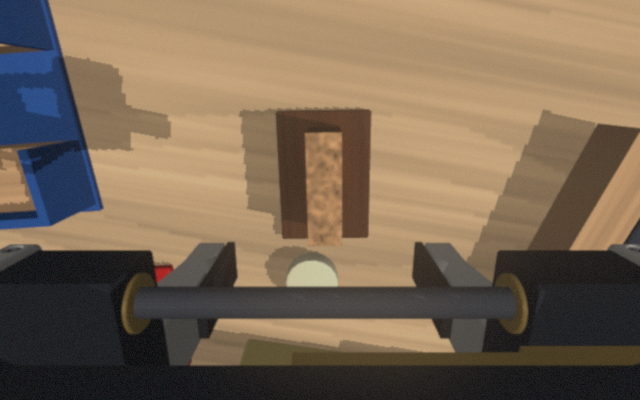

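View pics/w_block.png

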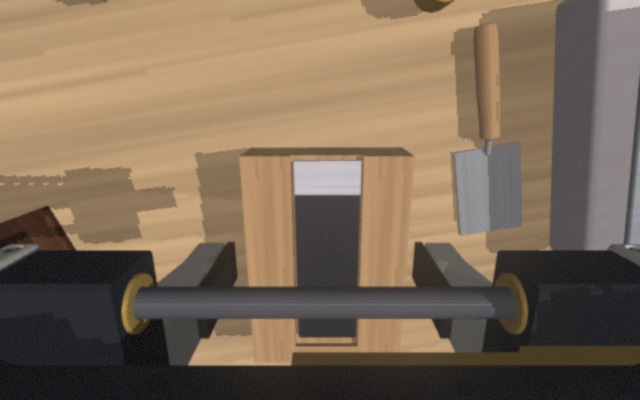

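Wrist views, with the robot-side end at the top of each image:
- **Holder:** near wall outer edge from (257,58) to (375,60). The far pocket starts at y≈217.
- **Rest:** cork top from (305,131) to (342,243).
- **Block:** slate band end from (293,160) to (362,160), slate far end at y≈338, block front edge at y≈157.

```bash
python3 - <<'E'
from h import *
import pickle
np.set_printoptions(precision=1,suppress=True)
S=pickle.load(open("S.pkl","rb"))
def P(n,uv,z): return pix2w("wrist",uv,z,S[n])[:,:2]
def rep(n,near,far,z,off):
    a=P(n,near,z);b=P(n,far,z); A=a.mean(0);B=b.mean(0);d=(B-A);L=np.hypot(*d);u=d/L
    w=a[0]-a[1]; 
    print(n,"near",A,"far",B,"L",L,"yaw",np.degrees(np.arctan2(u[1],u[0])),"nearwid",np.hypot(*w),np.degrees(np.arctan2(w[1],w[0])),"farwid",np.hypot(*(b[0]-b[1])),"C",A+off*u)
rep("holder",[(257,58),(375,60)],[(266,217),(365,217)],70,105)
rep("holder",[(259,146),(372,146)],[(266,217),(365,217)],70,40)
rep("holder",[(270,71),(362,71)],[(272,143),(361,143)],70,97)
rep("rest",[(305,131),(342,131)],[(306,245),(342,244)],60,50)
rep("block",[(293,160),(362,160)],[(299,338),(358,338)],50,90)
rep("block",[(242,157),(412,157)],[(248,250),(405,250)],50,0)
# reprojection of predicted models onto images
E
```

```text
holder near [ 491.2 -329.2] far [ 611.8 -300. ] L 124.0887797837847 yaw 13.638917977892596 nearwid 87.25295650355267 -76.65099787915054 farwid 83.44758655382732 C [ 593.2 -304.5]
holder near [ 553.7 -314.2] far [ 611.8 -300. ] L 59.80309072700051 yaw 13.824335509846824 nearwid 89.61236311868635 -75.76531932853824 farwid 83.44758655382732 C [ 592.6 -304.7]
holder near [ 499.3 -327.3] far [ 551.2 -314. ] L 53.565047337072535 yaw 14.27296097497845 nearwid 68.66705224115302 -75.74867701593743 farwid 70.40420525154595 C [ 593.3 -303.3]
rest near [568.3 -22.3] far [666.9  -4.8] L 100.18592495864924 yaw 10.034867726218346 nearwid 30.004966339925815 -80.18696498133143 farwid 32.21438454673319 C [617.5 -13.6]
block near [537.5 313.4] far [717.5 285.9] L 182.09191994799698 yaw -8.689766430033876 nearwid 59.33906532715372 -99.17700989301332 farwid 59.69893820060103 C [626.5 299.8]
block near [534.9 313.5] far [621.  299.3] L 87.27544269109298 yaw -9.337448319288121 nearwid 145.8282183972661 -99.17623646487691 farwid 146.1028010518789 C [534.9 313.5]
```

```bash
python3 - <<'E'
from h import *
q=down(np.radians(90-9.1)); ux=np.array([np.cos(np.radians(-9.1)),np.sin(np.radians(-9.1))])
p=np.array([626,298.5])+35*ux
bot.move_gripper(0); 
bot.move_ptp([*p,75],q)
f0=bot.read_state()["contact_force"]
bot.line_to([*p,54],80); z=54; print(F())
while z>44:
    z-=1; bot.line_to([*p,z],40); bot.pause(.05)
    f=bot.read_state()["contact_force"]-f0
    if f[2]>10: break
print(z,f,F())
for i in range(5):
    p=p-12*ux; bot.line_to([*p,z],40)
    f=bot.read_state()["contact_force"]-f0; print(z,f.round(1),F())
    if f[2]<7: z-=.5
    if f[2]>18: z+=.5
shot("pics/w_slide.png")
E
```

```text
(array([ 0.4,  0.4, -0.2]), array([660. , 293.1,  54. ]), 0.6, 7.62)
48 [-3.79205878 -0.35532362 11.17499268] (array([-3.6, -0.5, 12.2]), array([661.6, 293.4,  50.3]), 0.5, 9.43)
48 [-1.1  1.4  9.4] (array([-0.9,  1.3, 10.5]), array([650.2, 295.8,  50.3]), 0.2, 9.88)
48 [-1.8  0.4  9.8] (array([-1.6,  0.2, 10.9]), array([638.3, 297.9,  50.3]), 0.1, 10.32)
48 [-1.6  1.5  9.9] (array([-1.4,  1.4, 11. ]), array([626.5, 299.8,  50.3]), 0.3, 10.78)
48 [-1.9  0.8 10.2] (array([-1.7,  0.7, 11.2]), array([614.7, 301.7,  50.3]), 0.5, 11.22)
48 [-1.9 -0.2 10.4] (array([-1.7, -0.3, 11.4]), array([602.8, 303.7,  50.3]), 0.6, 11.68)
```

View pics/w_slide.png

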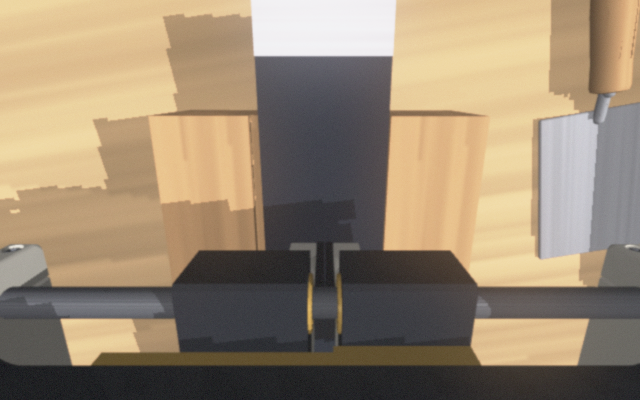

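```bash
python3 - <<'E'
from h import *
np.set_printoptions(precision=1,suppress=True)
s=bot.read_state()
P=pix2w("wrist",[(252,3),(395,3),(255,56),(391,56),(261,240),(383,240),(152,115),(487,115)],50,s)
print(P[:,:2]); M=(P[::2]+P[1::2])[:,:2]/2; print(M)
d=M[2]-M[0];print(np.degrees(np.arctan2(d[1],d[0])), np.hypot(*(M[1]-M[3])))
u=np.array([np.cos(np.radians(-9.1)),np.sin(np.radians(-9.1))])
print("band boundary beyond edge",(M[3]-M[1])@u,"band end",M[1]-30*u,"center",M[1]+60*u)
E
```

```text
[[485.8 293.4]
 [494.8 350.4]
 [505.4 290.3]
 [514.3 346.7]
 [587.9 275.2]
 [597.4 334.3]
 [521.9 240.4]
 [545.1 386.2]]
[[490.3 321.9]
 [509.9 318.5]
 [592.7 304.8]
 [533.5 313.3]]
-9.483557502618186 24.200958562942628
band boundary beyond edge 24.159626759994797 band end [480.2 323.3] center [569.1 309. ]
```

```bash
python3 - <<'E'
from h import *
q=down(np.radians(90-9.1)); u=np.array([np.cos(np.radians(-9.2)),np.sin(np.radians(-9.2))])
p=np.array([602.4,303.6])-6*u
bot.line_to([*p,48],40); print(F())
bot.line_to([*p,90],150)
c=np.array([569.1,309.0])-6*u; g=c-66*u
q=down(np.radians(90-9.3))
bot.move_ptp([*g,95],q); bot.move_gripper(88)
s,_=shot("pics/w_over.png"); 
bot.line_to([*g,28.5],120); print(F())
bot.move_gripper(50,45); bot.pause(.2); print(F(),np.round(bot.read_state()["moment"],2))
shot("pics/w_pinch.png")
cv2.imwrite("pics/s_pinch.png",cv2.resize(bot.camera("scene")[200:360,300:540,::-1],None,fx=3,fy=3))
E
```

```text
(array([-0.1, -1.3, 11.6]), array([598. , 305. ,  50.3]), 0.6, 12.01)
(array([0.6, 0.7, 0.4]), array([498.3, 320.8,  28.9]), 87.7, 15.12)
(array([-0.4,  0.1,  1.9]), array([498.1, 320.6,  28.6]), 57.1, 15.94) [0.11 0.03 0.02]
```

View pics/s_pinch.png

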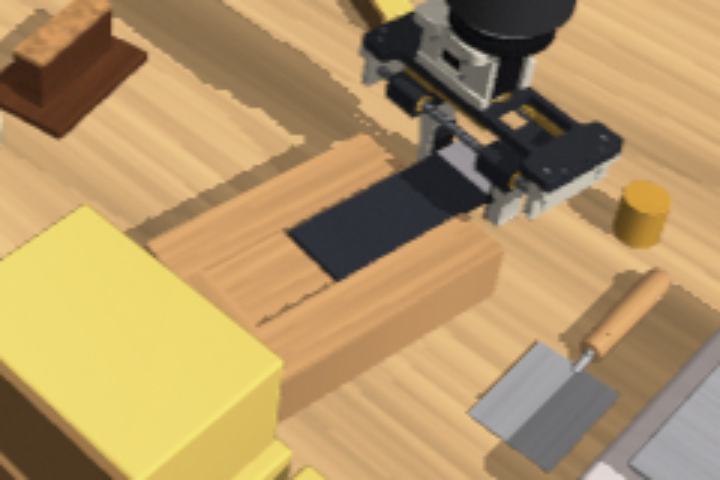

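```bash
python3 - <<'E'
from h import *
p=bot.read_state()["tcp_pos"]
bot.line_to([498.2,320.7,60],60); bot.pause(.2); print(F(),np.round(bot.read_state()["moment"],2))
bot.line_to([498.2,320.7,110],120); print(F(),np.round(bot.read_state()["moment"],2))
_,a=shot("pics/w_lift.png")
b=cv2.resize(bot.camera("scene")[160:340,330:530,::-1],None,fx=2,fy=2)
c=np.zeros((400,400,3),np.uint8); c[:360,:]=b
o=np.hstack([a[100:400,120:520],c[:300]]);cv2.imwrite("pics/lift.png",o)
E
```

```text
(array([ 0.5,  0.2, -2.3]), array([498. , 320.5,  59.6]), 56.8, 16.92) [ 0.02  0.09 -0.01]
(array([-1.1,  0.5, -1.7]), array([497.8, 320.5, 109.6]), 56.5, 17.48) [-0.12  0.13  0.01]
```

View pics/lift.png

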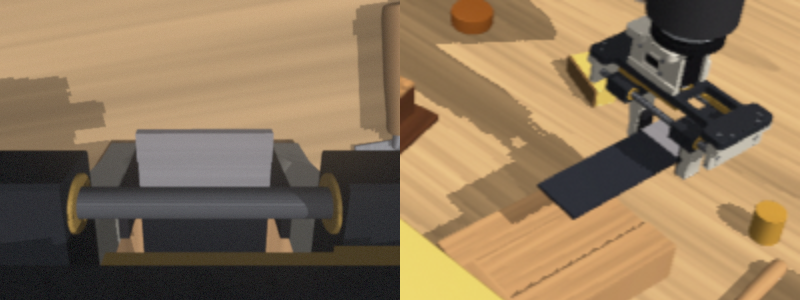

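```bash
python3 - <<'E'
from h import *
np.set_printoptions(precision=1,suppress=True)
s=bot.read_state();t=s["tcp_pos"];T=R.from_quat(s["eef_rot"]).as_matrix()
top=t-T[:,2]*19+np.array([0,0,2.5]);u=-T[:,0];v=T[:,1]
for a in range(-2,15,2):
    r=np.radians(a); f=top+u*156*np.cos(r)-np.array([0,0,156*np.sin(r)])
    print(a,w2pix("scene",[f+29*v,f-29*v]).ravel())
print("meas 400 253.5 / 416.5 268.5 order either")
# band end by wrist: rows 230 cols 257..392
print(pix2w("wrist",[(257,230),(392,230)],top[2],s), top)
for e in (20,22,24,26,28): print(e,w2pix("wrist",[top-u*e+29*v,top-u*e-29*v],s).ravel())
E
```

```text
-2 [417.6 264.4 399.3 247.8]
0 [417.3 266.3 399.1 249.7]
2 [417.1 268.2 398.9 251.5]
4 [416.9 270.  398.8 253.3]
6 [416.8 271.7 398.8 255.1]
8 [416.8 273.4 398.8 256.7]
10 [416.8 275.  398.9 258.4]
12 [416.9 276.6 399.1 259.9]
14 [417.1 278.1 399.3 261.4]
meas 400 253.5 / 416.5 268.5 order either
[[469.2 296.7 130.4]
 [478.4 352.7 130.4]] [497.6 320.2 130.4]
20 [391.5 239.4 254.6 239.5]
22 [391.8 235.  254.3 235.1]
24 [392.1 230.6 254.1 230.7]
26 [392.3 226.2 253.8 226.2]
28 [392.6 221.7 253.5 221.8]
```

```bash
python3 - <<'E'
from h import *
yaw=10.0; u=np.array([np.cos(np.radians(yaw)),np.sin(np.radians(yaw))]); q=down(np.radians(90+yaw))
g=np.array([617.2,-13.5])-66*u
bot.move_ptp([*g,110],q); print(F())
bot.line_to([*g,58],100); bot.pause(.1); f0=bot.read_state()["contact_force"]; print(F())
z=54
bot.line_to([*g,z],60)
while z>43.2:
    z-=1; bot.line_to([*g,z],30); bot.pause(.05)
    f=bot.read_state()["contact_force"]-f0
    print(z,f.round(1)[2],end="; ")
    if f[2]>12: break
print(F())
cv2.imwrite("pics/s_rest.png",cv2.resize(bot.camera("scene")[140:290,230:450,::-1],None,fx=3,fy=3))
E
```

```text
(array([ 0.6,  0. , -2.4]), array([552.4, -24.4, 109.9]), 56.9, 18.9)
(array([-0.1,  0.5, -1.9]), array([552.9, -24.7,  58.8]), 57.1, 19.67)
53 -0.1; 52 0.6; 51 -0.3; 50 -1.4; 49 -0.6; 48 -0.2; 47 -0.6; 46 -0.6; 45 -0.4; 44 1.1; 43 6.3; (array([-3.1,  0.7,  4.4]), array([552.3, -25. ,  43.6]), 56.7, 23.22)
```

View pics/s_rest.png

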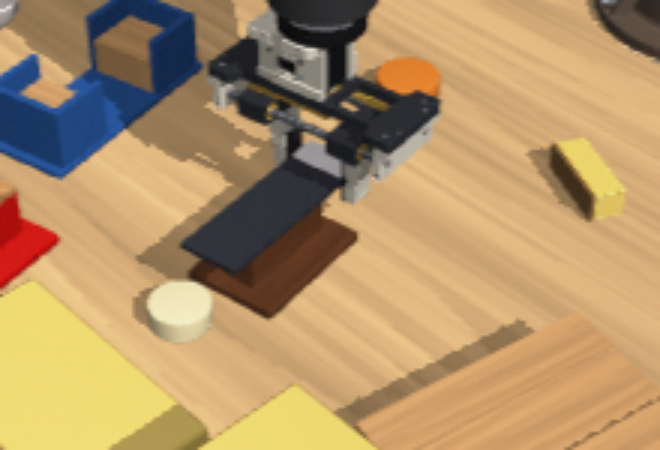

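```bash
python3 - <<'E'
from h import *
import pickle
np.set_printoptions(precision=1,suppress=True)
bot.move_gripper(88); bot.pause(.2)
yaw=10.0; u=np.array([np.cos(np.radians(yaw)),np.sin(np.radians(yaw))]); q=down(np.radians(90+yaw))
p=np.array([617.2,-13.5])-66*u
bot.line_to([*p,110],200); bot.pause(.2)
s,a=shot("pics/w_rest2.png"); print(F())
pickle.dump(s,open("s2.pkl","wb"))
# holder model reprojection, in top and wrist images
S=pickle.load(open("S.pkl","rb"))["holder"]
c=np.array([593,-304.]);y=np.radians(14.1);ux=np.array([np.cos(y),np.sin(y)]);uy=np.array([-ux[1],ux[0]])
t=cv2.resize(cv2.imread("pics/top0.png")[130:250,370:455],None,fx=4,fy=4,interpolation=cv2.INTER_CUBIC)[:400]
w=cv2.imread("pics/w_holder.png")[0:400,170:460]
for sx in(1,-1):
    def rect(L0,L1,W,z): return [np.r_[c+sx*l*ux+k*uy,z] for l,k in((L0,W),(L1,W),(L1,-W),(L0,-W))]
    for r,col in((rect(40,105,44,70),(0,0,255)),(rect(40,97,36,45),(0,255,0))):
        cv2.polylines(t,[np.int32(((w2pix("top",r)-[370,130]+.5)*4-.5)*4)],True,col,1,shift=2)
        cv2.polylines(w,[np.int32((w2pix("wrist",r,S)-[170,0])*4)],True,col,1,shift=2)
b=np.zeros((480,800,3),np.uint8)
T=cv2.resize(t,None,fx=.8,fy=.8);b[:T.shape[0],:T.shape[1]]=T
b[:400,275:275+180]=cv2.resize(w,None,fx=1,fy=1)[:,55:235]
x=a[:400,150:490];b[:400,457:797]=x
cv2.imwrite("pics/chk.png",b)
E
```

```text
(array([-0.1, -0.6,  0.6]), array([551.6, -25.1, 109.1]), 87.5, 24.93)
```

View pics/chk.png

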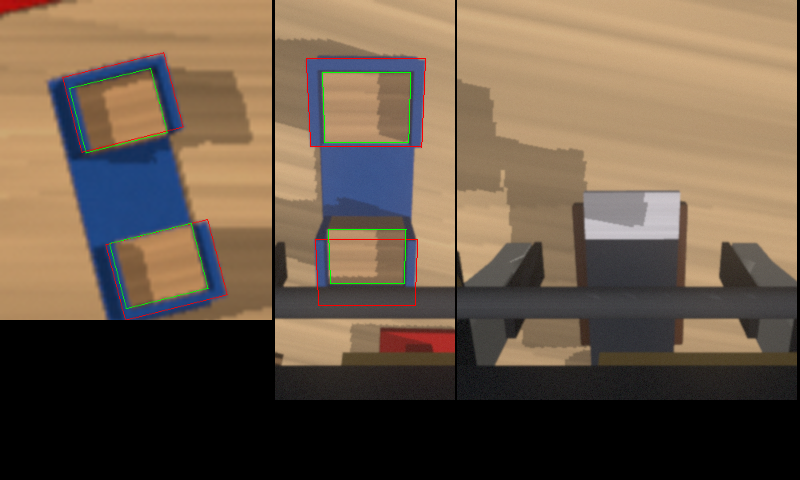

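The holder model (593, −304, 14.1°) overlays both the top and wrist images. The slate lies flat on the rest, band end at wrist pixels (277..373, 192). Next I'll compute the regrasp and take it by its middle.

```bash
python3 - <<'E'
from h import *
import pickle
np.set_printoptions(precision=1,suppress=True)
s=pickle.load(open("s2.pkl","rb"))
P=pix2w("wrist",[(277,192),(373,192),(278,238),(372,238)],65,s)[:,:2]
A=(P[0]+P[1])/2;B=(P[2]+P[3])/2;w=P[1]-P[0];print(A,B,np.hypot(*w),np.degrees(np.arctan2(w[1],w[0]))-90,np.hypot(*(B-A)))
yaw=np.radians(10.0);u=np.array([np.cos(yaw),np.sin(yaw)])
c1=A+90*u;c0=np.array([551.9,-25])+66*u; print("centre img",c1,"dead reck",c0)
c=(c1+c0)/2 if np.hypot(*(c1-c0))<6 else None
q=down(np.radians(100)); g=c-9*u
bot.line_to([*g,100],200,q); bot.line_to([*g,43.5],120); print(F())
bot.move_gripper(50,45); bot.pause(.2); print(F())
bot.line_to([*g,60],80); bot.pause(.2); print(F(),np.round(bot.read_state()["moment"],2))
bot.line_to([*g,125],150); print(F())
print("c",c,"g off")
E
```

```text
[529.5 -27.9] [558.9 -22.7] 57.62590193371634 9.971413308797466 29.863988983134114
centre img [618.2 -12.3] dead reck [616.9 -13.5]
(array([ 0.1, -0.1,  0.5]), array([608.8, -14.5,  44. ]), 87.7, 26.0)
(array([-1.6,  0.4,  4.1]), array([608.8, -14.4,  43.8]), 56.6, 26.82)
(array([ 0.4,  0.1, -1.2]), array([608.3, -14.5,  59.6]), 57.2, 27.38) [0.  0.1 0.1]
(array([-1. ,  0.5, -2.7]), array([608.1, -14.4, 124.3]), 56.9, 27.96)
c [617.5 -12.9] g off
```

```bash
python3 - <<'E'
from h import *
yaw=np.radians(14.1);u=np.array([np.cos(yaw),np.sin(yaw)]);q=down(np.pi/2+yaw)
g=np.array([593.2,-303.7])-9*u
bot.move_ptp([*g,125],q); bot.pause(.1)
bot.line_to([*g,60],100); bot.pause(.15); f0=bot.read_state()["contact_force"]; print(F())
z=60
while z>27:
    z-= 4 if z>36 else 1
    bot.line_to([*g,z],40); f=bot.read_state()["contact_force"]-f0
    print(z,f.round(1),end="; ")
    if np.abs(f).max()>7: break
bot.pause(.1);print(F(),np.round(bot.read_state()["moment"],2))
cv2.imwrite("pics/fin0.png",bot.camera("scene")[:,:,::-1])
E
```

```text
(array([-0.7, -1. , -1.7]), array([ 585.1, -306.1,   61. ]), 56.8, 30.13)
56 [ 0.5  1.1 -0.4]; 52 [ 0.2  1.4 -0.1]; 48 [ 0.2  2.2 -0.8]; 44 [ 0.6  1.4 -0.9]; 40 [ 1.5  1.5 -1. ]; 36 [ 0.9  1.  -0.8]; 35 [ 1.   0.9 -0.6]; 34 [ 0.2  1.7 -0.3]; 33 [ 1.2  1.2 -0.3]; 32 [ 0.8  0.5 -1. ]; 31 [ 0.7  0.6 -0.5]; 30 [ 1.   0.5 -0.3]; 29 [ 0.5  1.4 -0.4]; 28 [-1.2  2.9  6.6]; 27 [-3.5  4.1 13.5]; (array([-4.6,  3.2, 12.4]), array([ 584.8, -306.1,   28.7]), 56.6, 33.98) [1.03 1.47 0.01]
```

```bash
python3 - <<'E'
from h import *
yaw=np.radians(14.1);u=np.array([np.cos(yaw),np.sin(yaw)])
g=np.array([593.2,-303.7])-9*u
bot.line_to([*g,28],30); bot.move_gripper(88); bot.pause(.2)
bot.line_to([*g,150],150); 
bot.line_to([*(g-60*u),200],200); bot.pause(.2)
s,a=shot("pics/w_fin.png"); print(F())
b=cv2.resize(bot.camera("scene")[110:210,200:320,::-1],None,fx=3.3,fy=3.3,interpolation=cv2.INTER_CUBIC)
t=cv2.resize(bot.camera("top")[120:250,280:460,::-1],None,fx=2,fy=2)
o=np.zeros((600,800,3),np.uint8); o[:330,:396]=b; o[:260,400:760]=t; o[335:600,:520]=a[0:265,60:580]
cv2.imwrite("pics/fin.png",o)
E
```

```text
(array([ 0.5, -1. , -0.3]), array([ 526.4, -320.2,  198.8]), 87.9, 36.98)
```

View pics/fin.png

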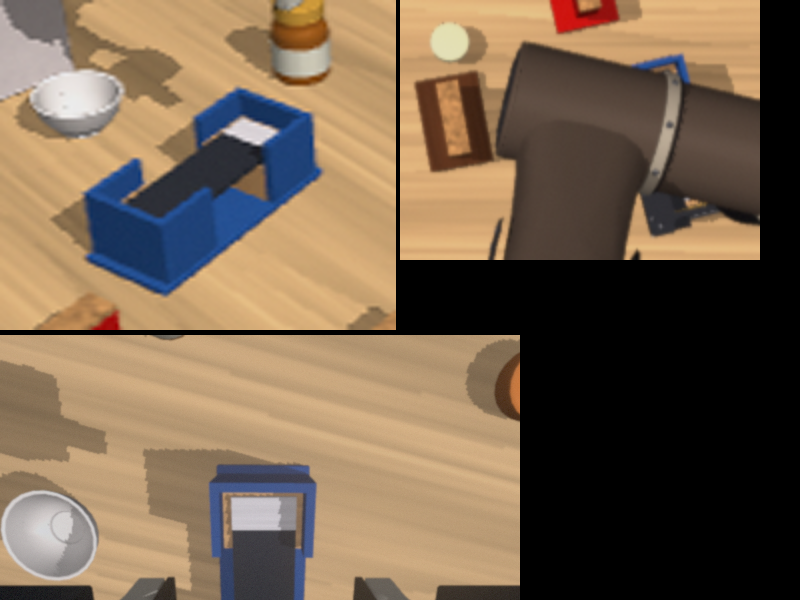

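The scene crop shows the slate lying flat inside both pockets. In the wrist crop the band end (232..296, 498) has a gap all round. Nothing else has been disturbed, so I'm handing in.

```bash
python3 -c "
from h import *
A=cv2.imread('pics/scene0.png').astype(int);B=bot.camera('scene')[:,:,::-1].astype(int)
for n,(u,v) in dict(goat=(290,243),baton=(426,199),washed=(366,168),honey=(290,122),bowl=(223,142),weight=(514,271),knife=(490,325)).items():
    print(n,np.abs(A-B)[v-10:v+10,u-10:u+10].mean().round(1))
bot.close_job()"
```

```text
goat 1.8
baton 1.6
washed 1.6
honey 2.4
bowl 1.9
weight 1.6
knife 1.6
the job is handed in; nothing more can be done
```

The slate is in the blue holder, lying flat on both seats and let go. The job was handed in after about 37 s on the robot's clock, well inside the 72 s limit.

- **Slide and pinch:** I pressed on the slate with about 10 N, slid it to roughly 60 mm of overhang, and pinched it across its width at the band. It hung about 3° nose-down when lifted.
- **Rest:** I laid it on the dark wooden rest, not the red one, and let go. From above, its centre measured within 2 mm of the spot I aimed for.
- **Holder:** I took it again near its middle, 9 mm towards the band, and lowered it until it touched the seats at the expected height, with about 13 N of contact force. Then I let go and backed off.

**Last checks:** the pictures show the slate flat in both pockets, with a visible gap all round the band end. The gripper was clear and the force reading was near zero. At all seven bystanders the before and after pictures matched (average difference 2.4 grey levels or less), so they did not move.

**What the checks did not cover:** the arm hid the holder in the last top view, and I saw the far end only in the scene camera. My first rough estimate of the holder from the top view was about 6 mm off the wrist estimate. I used the wrist one because its outline fitted both images.

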